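# Take the filter cover off the studio air cleaner

## Task

The filter in the paint studio's air cleaner is due for changing: pinch the cover's flexible snap tab in against the finger rib behind it, evenly from both sides so that the cover is not shoved hard against the cleaner, firmly enough to free the catch but not so hard that the tab could snap. With the tab held in, swing that edge of the cover up, draw its rear tongues out from under the lip and lift it off without wrenching it. Set it down gently, flat in the shallow tray with the louvred side up, beside the palette knife and not on it, let go, and leave the things standing about where they are.

Things in the scene. Friction and masses are not known exactly. Their poses are not given: they have to be found in the camera images.
- cleaner: benchtop air cleaner, fixed: a white box 300 (x) x 240 (y) x 135 mm high. Origin under its centre; x runs from its near face, with the controls, to the outlet slots. In its top is a filter well 130 x 100 mm under the grey cover, with a 4 mm lip, hollow beneath at both ends. The seated cover has 1 mm of play each way; pushed or pulled against the cleaner with over 10 N, its tongues or the lip crack
- cover_seat (a point): point on the cleaner where the seated cover's origin lies: middle of the well's mouth, level with the top, 135 mm above the bench. x as the cleaner's
- cover: grey louvred filter cover, about 110 g: a plate 146 x 120 x 5 mm (x from -75 to 71 of its origin, which is on the plate's underside over the middle of the well), x as the cleaner's, z out of the louvred side. Skirts and tongues under it reach 11 mm down, so that its near edge must rise 12 mm before it can be drawn to -x; set down flat, its underside is 11 mm over the floor
- tab (a joint): bend of the snap tab at the cover's near end (rad): 0 at rest, its catch hooked under the well's near lip by 3 mm; grows as the tab's thumb piece is pressed towards +x, to the rib; the catch is free above about 0.11; stop at 0.15
- thumb: thumb piece of the tab: an upright grey plate 26 wide, 4 thick, standing 22 mm above the cover plate at the middle of its near end. At rest it leans 0.15 rad outwards (to -x), so its top is touched first; pressed home it is upright, its top 11 mm further in. It takes 5 N to start and 14 N to press home; over 25 N it would snap
- thumb_face (a point): middle of the thumb piece's outer (-x) face, where it is pressed: 16 mm above the cover's underside. From there to the rib's outer face it is 42 mm at rest (43 from its top edge), 32 mm when pressed home
- rib (a point): middle of the outer (+x) face of the fixed finger rib on the cover, 6 thick, 40 wide, 22 mm tall on the plate; 24 mm to -x of the cover's origin, 16 mm above its underside. A pinch from this face to the thumb piece's bends the tab and holds the cover; as only the tab gives, the hand must follow so that the finger stays on the rib. 28 mm of plain plate lie beyond it
- rear_edge (a point): middle of the cover's far lower edge, the line about which it swings up: 71 mm to +x of the cover's origin, at the plate's underside. Below it two tongues, 12 mm long, reach 11 mm under the well's far lip with 2 mm of play: the cover can swing up by 0.25 rad at most until they are drawn out, 12 mm or more to -x
- tray_in (a point): middle of the inner floor of the fixed, shallow white tray; inside 262 (x) x 192 (y) mm, walls 31 mm above this floor, 4 mm thick. x runs along its length, away from the robot
- palette_knife: palette knife with a wooden handle, 152 long, 18 wide, 16 mm high, lying across the far (+x) end of the tray, about 100 mm from the tray's middle; its origin under its middle
- small_jar: small capped glass jar, 44 mm wide and 50 high, standing on the cleaner's top behind the cover; origin under its centre
- gesso_jar: white-capped jar, 64 mm wide and 85 high, standing behind the cleaner and tray; origin under its centre
- tape_roll: roll of masking tape, 80 mm across and 24 high, lying flat on the bench near the robot; origin under its centre
- spray_can: spray can, 64 mm wide and 190 high, standing at one side; origin under its centre
- brush_pot: clear pot of brushes, 84 mm wide and 110 high (240 with the brushes), standing at the other side; origin under its centre
There are look-alikes about, which are no part of the job. Of the things like the cover, leave any that is green; of the rest the larger one is meant.

How it is judged (in metres and radians):
On the way, in this order (a step that is already met when the one before it is completed fails the run):
1. the tab is pinched in by the fingers while the cover is still seated (value of joint tab above 0.085 rad and contact force between the fingers and thumb above 2 N and distance between cover and cover_seat below 0.008 m), for 0.1 s.
2. the cover is off the cleaner, held by the fingers (z of cover in the frame of cover_seat above 0.03 m and contact force between cover and cleaner below 0.1 N and contact force between the fingers and cover above 0.3 N), for 0.1 s.
3. the cover lies flat in the tray, louvres up, before the fingers let go of it (z of cover in the frame of tray_in between 0.007 and 0.016 m and angle between cover's own z axis and vertical below 0.08 rad and horizontal distance between cover and tray_in below 0.08 m and (contact force between the fingers and cover above 0.3 N or contact force between the fingers and thumb above 0.3 N)), for 0.1 s.
At the end, for the whole second after the job is handed in: the cover lies still in the tray, louvred side up and flat on the floor (underside 7 to 16 mm above it, tilt under 0.08 rad, origin within 80 mm of the tray's middle), let go, its tab sprung back (below 0.03 rad) (z of cover in the frame of tray_in between 0.007 and 0.016 m and angle between cover's own z axis and vertical below 0.08 rad and horizontal distance between cover and tray_in below 0.08 m and linear speed of cover below 0.01 m/s and value of joint tab below 0.03 rad); the robot touches nothing.
It fails at once if the tab is squeezed so hard that it would snap (contact force between the fingers and thumb above 25 N).
It fails at once if the cover is wrenched or jammed against the cleaner (contact force between cover and cleaner above 10 N).
It fails at once if a thing standing or lying about is moved more than 20 mm (distance of any of palette_knife, small_jar, gesso_jar, tape_roll, spray_can, brush_pot from where it was at the start of the episode above 0.02 m).
It also fails if it takes over 69 s, if anything falls off the work surface, if the arm or the gripper's body presses on something with over 40 N, if the wrist force passes 120 N, or if a joint passes its speed limit or range.

## Robot

A 6-joint arm with a two-finger parallel gripper is mounted at the origin on the work surface. World frame = base frame: x ahead of the robot, y to its left, z up, the work surface at z = 0. Lengths are in mm, angles in rad, forces in N, time in s.
With the tool pointing down it reaches from about 350 to 975 mm from the base axis. Payload 7.1 kg.
Tool frame: the origin (TCP) lies at the very end of the fingers, on their centre line; the grasp point (between the pads) lies 19 mm behind it; z points along the fingers, y is the direction in which the jaws open and shut (so a half turn about z gives the same grasp; the last joint's range is limited). The gripper opens to 88 mm and grips with 3 to 60 N. Pads are 20 mm wide; open, the fingers measure 115 mm over their backs; the gripper's body (75 mm by 178 mm) begins 61 mm behind the grasp point.
Start: joints at [1.314, 0.423, 1.63, -0, 1.089, -0.019], TCP at [147.197, 607.403, 222.675] pointing down, gripper open.
Joint ranges: [-3, 3], [-0.9, 2.11], [0.09, 2.58], [-1.31, 4.45], [0.11, 2.69], [-2.54, 2.54]. Speed limits (rad/s): [2.39, 2.39, 3.01, 3.14, 3.14, 3.14].

## Interface

Orientations are given as a rotation vector (axis times angle).
In Python, from workcell import monitor, vision, order, find_in, regions_of, place_of gives the robot as it stands. The module is installed in compiled form; this text tells all that it offers.
- The arm moves only by the tool carry_out, never from a script. Its argument "targets" is a list of rows, each a list of 3 entries, a list of its own where there are three numbers: the turn, a rotation vector about the world's x, y, z in degrees, then the shift along the world's x, y, z in mm, then the finger opening in mm, from 0 to 87.8. In form: [[[rx, ry, rz], [x, y, z], hand], ...]. A call has 1 to 10 rows; each row is the pose to reach, as a shift and turn from the pose commanded when the call began; what a row does not reach only later rows make up. A row lasts 1/12 s, in which the tool goes at most 41.7 mm and 7.16 degrees, less where a joint would pass 70% of its speed; a pose out of reach is approached as far as the arm can. A call with a gripper value outside its range is refused whole. The fingers move at their own pace and stop on an object; the grip force is fixed at half the most. Time passes only in rows, so rows that repeat a pose let the fingers close. It gives the time, the measured TCP pose, the force and the opening at its end, in the units of the state.
- monitor.get_obs(): the state, without advancing time (a new reading comes with each control period).
- vision.get_image(name): name is "scene" or "side" or "wrist"; returns the picture (480x640x3 uint8, red, green, blue); there is no depth.
- vision.camera_model(name): a dict with "K" (3x3 intrinsics, pixels), "rvec" (rotation vector, rad) and "tvec" (3), from world to camera coordinates, as OpenCV has them. Camera axes: x right, y down, z forward; pixel columns grow to the right and rows downward; lengths in mm; the calibration is good to about 2 mm. A picture is of the moment at which its call begins: read the wrist's pose just before it. camera_model takes no time and is no camera call; for the wrist camera it gives the pose at the moment of the call.
- order.close_job(): hands the job in, once; it reports no verdict.
Trained networks look in the newest picture that a camera, given by its name, has taken for a name from the list of things; names that differ only in an ending like _2 or _b are one class to them, and where a whole thing is asked for, a point or a joint stands for the part that bears it (a point fixed in the world has none). Each returns a list of dicts, best first, with "confidence" (0 to 1); they miss things now and then, are a little off and sometimes report something else, mostly with a low value. They report only what shows in the picture. A call takes as long as a camera call. They do not tell look-alikes from the thing itself.
- find_in(query, camera): "point" ([x, y, z] in mm, in the coordinates of the camera as it stood for that picture, good to about 4 mm: the middle of the surface that is visible of it).
- regions_of(query, camera): "mask" (480x640 bool, what is visible of it).
- place_of(query, camera): "point" ([x, y, z] in mm, in the coordinates of the camera as it stood for that picture, good to about 4 mm: a listed point, or the origin of a listed thing).
The state is a dict: "t": time; "qpos": joint angles; "qvel": joint speeds; "joint_torque": joint torques, N m; "ee_pos": TCP position; "orientation": TCP orientation; "ft_force": force on the tool from outside, world axes, zero at the start; "moment": the same for the moment, N m; "width": finger opening in mm.
Only numpy, scipy, OpenCV 4.12 (cv2) and the standard library are available. Lean on these libraries where they do the work, as an engineer would, in place of code of your own. Each camera call takes 0.05 s, during which the arm holds its last target.

## Working session

There is one attempt and no reset: what is moved stays moved. The work goes in short steps, Python scripts to look and compute and a tool call to move; the robot and the scene stay as the last step left them, time stands still between calls to the robot, and variables do not carry over. Pictures are saved under pics/ and viewed, and the job is handed in when it is done.

Besides the shell and the picture viewer there is one more tool, called after ">>>" as name(argument=value, ...), one argument or row to a line, values as JSON. carry_out: Moves the arm, as the interface text tells. Its arguments: {"type":"object","properties":{"targets":{"type":"array","items":{"type":"array"}}},"required":["targets"]}

```bash
mkdir -p pics; cat > h.py <<'E'
import numpy as np, cv2
from workcell import monitor, vision, order, find_in, regions_of, place_of
def cam(n):
    m=vision.camera_model(n); R=cv2.Rodrigues(np.array(m['rvec'],float))[0]; return np.array(m['K']),R,np.array(m['tvec'],float).ravel()
def w(n,p,c=None):
    K,R,t=c or cam(n); return R.T@(np.array(p)-t)
def px(n,P,c=None):
    K,R,t=c or cam(n); q=K@(R@np.array(P,float)+t); return q[:2]/q[2]
def ray(n,uv,z,c=None):
    K,R,t=c or cam(n); d=R.T@np.linalg.inv(K)@np.array([uv[0],uv[1],1.]); o=-R.T@t
    return o+d*(z-o[2])/d[2]
def save(n,f):
    im=vision.get_image(n); cv2.imwrite('pics/'+f,im[:,:,::-1]); return im
E
python3 - <<'E'
from h import *
o=monitor.get_obs(); print(o)
for n in ['scene','side','wrist']: save(n,n+'0.png')
for n in ['scene','side','wrist']:
    print(n)
    for q in ['cover','thumb_face','rib','cover_seat','rear_edge','tray_in','palette_knife','small_jar','cleaner']:
        for d in place_of(q,n)[:4]:
            P=w(n,d['point']); print(q,round(d['confidence'],2),P.round(0),px(n,P).round(0))
print(monitor.get_obs()['t'])
E
```

```text
{'t': 0.0, 'qpos': array([ 1.31400442e+00,  4.23849970e-01,  1.63066510e+00, -3.09887006e-06,
        1.08860761e+00, -1.90012772e-02]), 'qvel': array([ 0.00074452,  0.00023463, -0.00031008, -0.00161026, -0.00146203,
        0.00078102]), 'joint_torque': array([ 1.75902882e-03, -5.44625044e+01, -2.73668200e+01,  6.43899827e-02,
        2.28834932e-02, -1.30609437e-04]), 'ee_pos': array([147.05996437, 606.88875129, 221.90578422]), 'orientation': array([-3.72614280e-01, -3.11920711e+00,  2.38097328e-03]), 'ft_force': array([-0.12116644, -0.54642379, -0.19126618]), 'moment': array([ 0.02276134, -0.04078074,  0.02149742]), 'width': 87.85177547670052}
scene
cover 0.77 [230. 340.  12.] [448. 217.]
cover 0.76 [527. 193. 135.] [394. 255.]
cover 0.56 [325. 176.   9.] [390. 233.]
thumb_face 0.47 [468. 191. 150.] [396. 233.]
thumb_face 0.27 [694. 229. 135.] [405. 315.]
rib 0.93 [508. 192. 147.] [395. 246.]
rib 0.76 [242. 352.  16.] [453. 219.]
rib 0.59 [308. 179.  16.] [392. 227.]
rib 0.58 [ 549. -208.    4.] [238. 275.]
rear_edge 0.92 [199. 296.   9.] [433. 209.]
rear_edge 0.7 [601. 193. 131.]
[... 183 characters left out ...]
8. 308.]
side
cover 0.7 [325. 173.   7.] [219. 265.]
cover 0.59 [537. 196. 133.] [278. 180.]
cover 0.55 [229. 335.   8.] [146. 248.]
thumb_face 0.45 [258. 381.  14.] [146. 230.]
thumb_face 0.39 [468. 194. 147.] [256. 190.]
rib 0.94 [237. 354.  20.] [144. 239.]
rib 0.92 [308. 179.  15.] [211. 266.]
rib 0.83 [509. 194. 147.] [269. 181.]
rear_edge 0.97 [604. 197. 136.] [298. 166.]
rear_edge 0.8 [373. 169.  12.] [236. 254.]
rear_edge 0.7 [201. 293.   6.] [146. 265.]
rear_edge 0.39 [ 656. -199.    2.] [430. 282.]
tray_in 0.6 [ 553. -213.    2.] [406. 311.]
palette_knife 0.74 [ 656. -201.    3.] [431. 282.]
small_jar 0.74 [694. 231. 133.] [315. 146.]
wrist
rib 0.67 [241. 353.  16.] [130. 338.]
1.5
```

View pics/scene0.png

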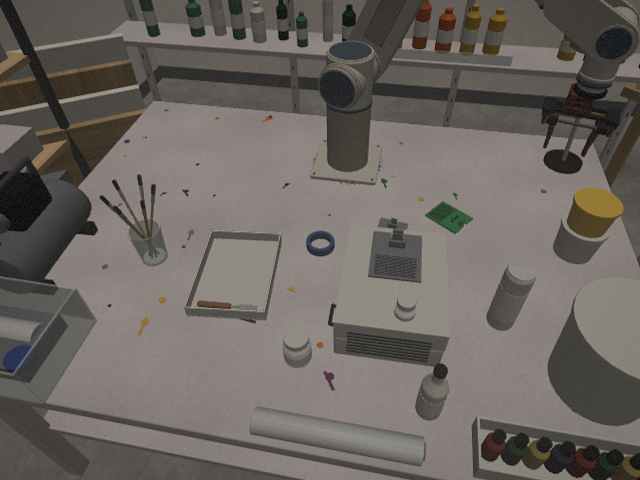

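View pics/side0.png

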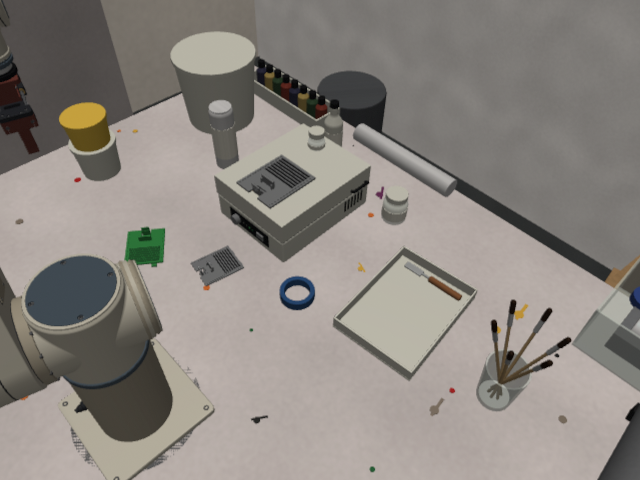

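View pics/wrist0.png

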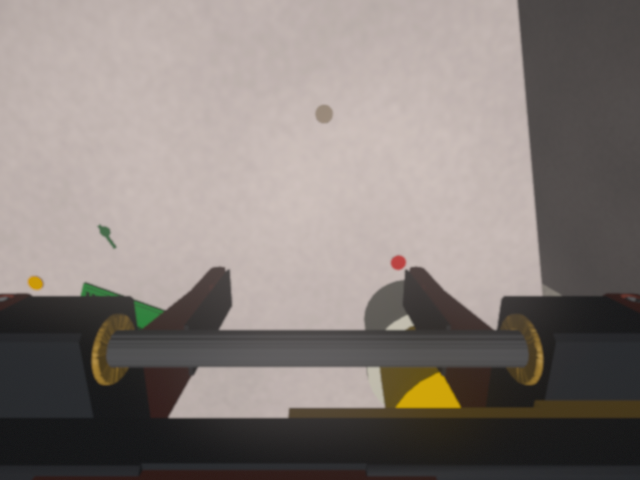

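Candidates for the cover, with scene pixels:
- Grey cover on the cleaner at (395,255).
- Green one on the bench at (448,217), excluded by colour.
- Smaller grey one on the bench at about (390,233), hidden in the scene view and at side (219,265).

I choose the larger grey one, seated on the cleaner at side (278,180), and will check it in a crop.

```bash
python3 - <<'E'
from h import *
im=cv2.imread('pics/side0.png')[110:300,120:390]
cv2.imwrite('pics/crop1.png',cv2.resize(im,None,fx=2.9,fy=2.9,interpolation=cv2.INTER_CUBIC))
K,R,t=cam('wrist'); o=monitor.get_obs(); C=-R.T@t
Rt=cv2.Rodrigues(o['orientation'])[0]
print('cam in tool',Rt.T@(C-o['ee_pos']),'\n',(Rt.T@R.T).round(3),K)
for q in ['spray_can','gesso_jar','tape_roll','brush_pot','small_jar']:
  for n in ['scene','side']:
    for d in place_of(q,n)[:2]: print(q,n,round(d['confidence'],2),w(n,d['point']).round(0))
E
```

```text
cam in tool [ 6.63870715e+01 -3.95361857e-02 -1.62139616e+02] 
 [[ 0.    -0.969 -0.246]
 [ 1.     0.     0.   ]
 [-0.    -0.246  0.969]] [[341.12297263   0.         316.96846477]
 [  0.         341.12297263 238.17061561]
 [  0.           0.           1.        ]]
spray_can scene 0.91 [573. 464.   2.]
spray_can scene 0.22 [585. 197.   2.]
spray_can side 0.6 [572. 464.  -2.]
gesso_jar scene 0.72 [757.   6.  -1.]
gesso_jar side 0.66 [761.   3.   0.]
tape_roll scene 0.68 [405. -11.  -0.]
tape_roll side 0.92 [403. -18.   3.]
brush_pot scene 0.64 [ 530. -459.    1.]
small_jar side 0.74 [694. 231. 133.]
```

View pics/crop1.png

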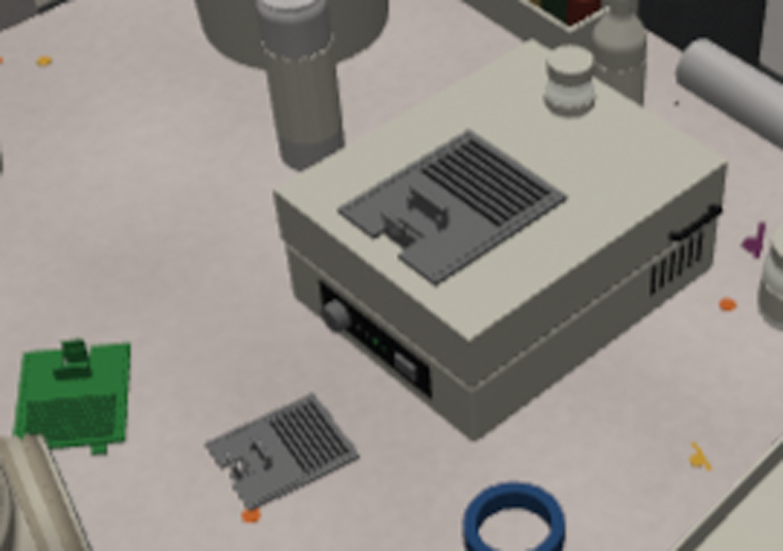

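The crop shows the larger grey cover seated on the cleaner at crop pixel (450,210), with the small grey and green look-alikes on the bench. Choice confirmed. I'm moving over it for a close look.

>>> carry_out(
  targets=[
    [[0, 0, -40], [150, -185, 50], 87],
    [[0, 0, -40], [150, -185, 50], 87],
    [[0, 0, -40], [150, -185, 50], 87],
    [[0, 0, -40], [150, -185, 50], 87],
    [[0, 0, -40], [150, -185, 50], 87],
    [[0, 0, -60], [260, -320, 50], 87],
    [[0, 0, -60], [260, -320, 50], 87],
    [[0, 0, -60], [260, -320, 50], 87],
    [[0, 0, -60], [260, -320, 50], 87],
    [[0, 0, -76], [355, -440, 50], 87],
  ],
)

```text
t: 2.83
ee_pos: [407.8, 285.7, 272.1]
orientation: [2.038, 2.39, 0.002]
ft_force: [1.2, 0.4, -0.5]
width: 87.2
```

>>> carry_out(
  targets=[
    [[0, 0, -12], [90, -110, 0], 87],
    [[0, 0, -12], [90, -110, 0], 87],
    [[0, 0, -12], [90, -110, 0], 87],
    [[0, 0, -12], [90, -110, 0], 87],
  ],
)

```text
t: 3.17
ee_pos: [499.3, 173.8, 271.9]
orientation: [2.277, 2.162, 0.001]
ft_force: [0.1, 0.1, -0.5]
width: 86.8
```

```bash
python3 - <<'E'
from h import *
o=monitor.get_obs(); print(o['ee_pos'],o['orientation'])
c=cam('wrist'); save('wrist','wrist1.png')
for q in ['cover','thumb_face','rib','rear_edge','cover_seat']:
    for d in place_of(q,'wrist')[:3]:
        P=w('wrist',d['point'],c); print(q,round(d['confidence'],2),P.round(1),px('wrist',P,c).round(0))
E
```

```text
[499.34347718 173.8194004  271.88159835] [2.27689221e+00 2.16223225e+00 1.31614513e-03]
cover 0.97 [228.1 335.1   6.2] [75. 80.]
cover 0.95 [324.3 173.8   7.9] [178. 213.]
cover 0.74 [531.4 196.9 133.8] [351. 201.]
thumb_face 0.65 [464.6 194.6 151.9] [273. 211.]
thumb_face 0.65 [275.9 183.7  18.4] [134. 209.]
thumb_face 0.62 [257.8 379.6  14.8] [87. 33.]
rib 0.93 [239.5 352.3  16. ] [75. 61.]
rib 0.9 [309.8 178.6  20.8] [162. 212.]
rib 0.82 [509.  193.8 153.9] [326. 209.]
rear_edge 0.76 [198.8 295.3   7.9] [ 57. 117.]
rear_edge 0.74 [376.5 167.7  11.4] [219. 216.]
rear_edge 0.57 [603.4 197.3 135.8] [434. 196.]
```

View pics/wrist1.png

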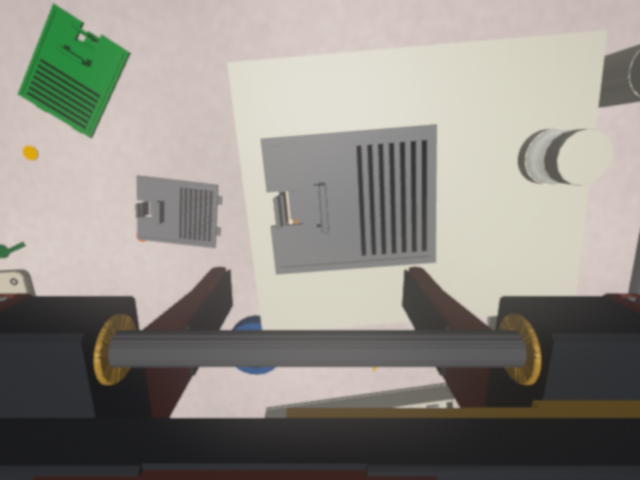

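```bash
python3 - <<'E'
from h import *
c=cam('wrist')
im=cv2.imread('pics/wrist1.png')
cv2.imwrite('pics/crop2.png',cv2.resize(im[105:295,240:460],None,fx=3.6,fy=3.1,interpolation=cv2.INTER_CUBIC))
for z in (140,135):
  for uv in [(262,138),(436,125),(436,263),(275,274)]: print(z,ray('wrist',uv,z,c).round(1))
m=regions_of('cover','wrist')
for d in m:
    ys,xs=np.nonzero(d['mask']); print(d['confidence'],xs.mean(),ys.mean(),len(xs))
    if abs(xs.mean()-350)<25 and len(xs)>5000:
        cn=max(cv2.findContours(d['mask'].astype(np.uint8),0,cv2.CHAIN_APPROX_NONE)[0],key=cv2.contourArea)
        P=np.array([ray('wrist',p[0],140,c)[:2] for p in cn],np.float32)
        print(cv2.minAreaRect(P))
E
```

```text
140 [454.6 257.9 140. ]
140 [597.8 261.3 140. ]
140 [602.4 142.2 140. ]
140 [456.1 138.5 140. ]
135 [453.9 258.1 135. ]
135 [599.5 261.6 135. ]
135 [604.2 140.4 135. ]
135 [455.4 136.6 135. ]
0.71 72.01004784688995 72.20155502392345 8360
0.68 176.48841661880147 211.62531112387518 5223
```

View pics/crop2.png

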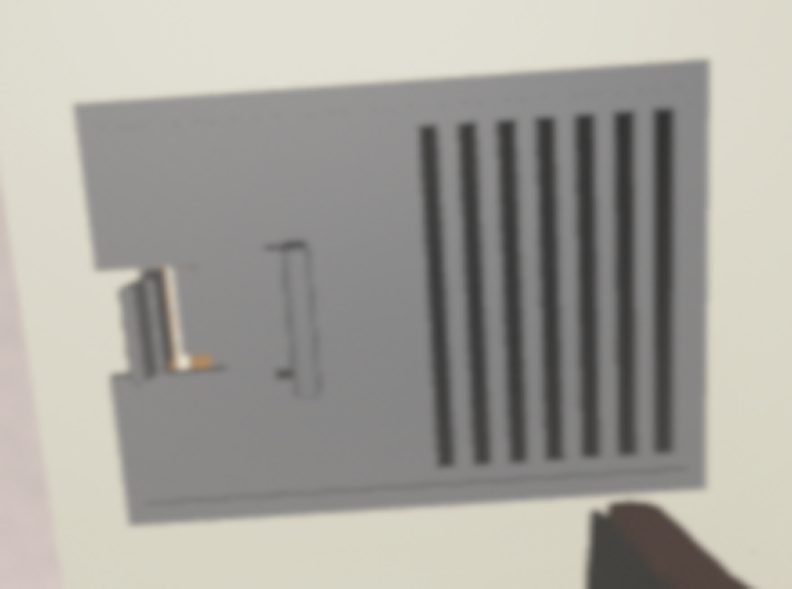

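```bash
python3 - <<'E'
from h import *
c=cam('wrist')
f=lambda x,y:(240+x/3.6,105+y/3.1)
for n,p,z in [('ribtop',(306,243),162),('ribtop',(320,396),162),('ribtop in',(283,247),162),('ribin',(296,395),162),('thumbtop out',(119,292),162),('thumbtop out',(131,378),162),('thumbtop in',(140,280),162)]:
    print(n,ray('wrist',f(*p),z,c).round(1))
co=np.array([ray('wrist',f(*p),140,c)[:2] for p in [(75,104),(708,60),(706,488),(131,523)]]);print(co.round(1),co.mean(0))
# fit rigid cover
ob=np.array([[-75,60,5],[71,60,5],[71,-60,5],[-75,-60,5]],float)
from scipy.optimize import least_squares
uv=np.array([f(*p) for p in [(75,104),(708,60),(706,488),(131,523)]])
def P(v,ob=ob):
    a=v[3]; R=np.array([[np.cos(a),-np.sin(a),0],[np.sin(a),np.cos(a),0],[0,0,1]]); return ob@R.T+v[:3]
r=least_squares(lambda v:np.ravel([px('wrist',p,c)-u for p,u in zip(P(v),uv)]),[530,198,135,0.02]);print(r.x,r.fun.round(1))
E
```

```text
ribtop [504.7 220.4 162. ]
ribtop [506.2 180.3 162. ]
ribtop in [499.6 219.6 162. ]
ribin [500.8 180.8 162. ]
thumbtop out [462.7 209.8 162. ]
thumbtop out [463.7 187.1 162. ]
thumbtop in [467.6 212.7 162. ]
[[453.6 257.6]
 [598.3 262. ]
 [602.5 142.9]
 [457.4 138.8]] [527.9709292  200.34447504]
[5.30160907e+02 2.00057521e+02 1.32772417e+02 3.11927313e-02] [ 0.1  0.   0.2 -0.1 -0.4 -0.1 -0.   0.3]
```

The fit gives the cover origin at (530,200) with yaw 1.8°, and the pinch centre at about (484.5,199). I'll hover just above it and look.

>>> carry_out(
  targets=[
    [[0, 0, 4.7], [-15, 25.5, -30], 66],
    [[0, 0, 4.7], [-15, 25.5, -60], 66],
    [[0, 0, 4.7], [-15, 25.5, -90], 66],
    [[0, 0, 4.7], [-15, 25.5, -90], 66],
    [[0, 0, 4.7], [-15, 25.5, -90], 66],
  ],
)

```text
t: 3.93
ee_pos: [480.2, 203.4, 180.8]
orientation: [-2.181, -2.259, 0.005]
ft_force: [1.2, -0.1, 1.7]
width: 66.0
```

```bash
python3 - <<'E'
from h import *
o=monitor.get_obs(); print(o['t'],o['ee_pos'],o['orientation'],o['ft_force'],o['width'])
c=cam('wrist'); save('wrist','wrist2.png')
Rt=cv2.Rodrigues(o['orientation'])[0]
for s in (-1,1): print(px('wrist',o['ee_pos']+Rt@np.array([0,s*o['width']/2,0]),c))
for P in [(505.5,200,162),(463.2,199,162)]: print(px('wrist',P,c))
E
```

```text
3.9333 [480.2384881  203.36909945 180.84899308] [-2.18102002 -2.25908633  0.0048121 ] [ 1.15208548 -0.10435527  1.73665447] 66.01165272253981
[250.86080025 286.97024356]
[380.52776483 287.04209151]
[360.38671678 281.22882258]
[285.56723789 280.29072609]
```

View pics/wrist2.png

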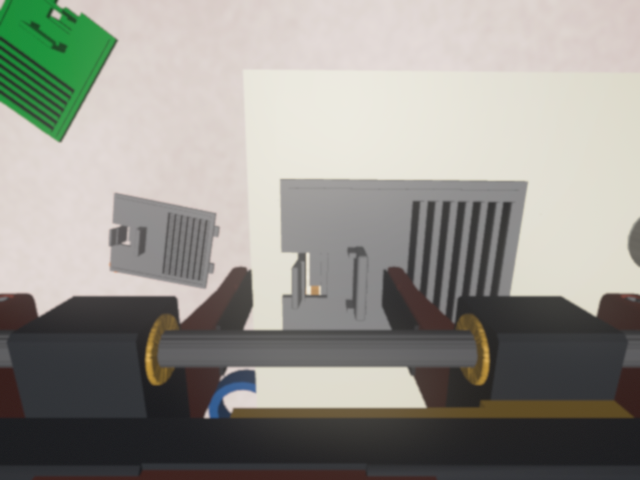

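>>> carry_out(
  targets=[
    [[0, 0, 0], [4.5, -4, 0], 66],
    [[0, 0, 0], [4.5, -4, 0], 66],
    [[0, 0, 0], [4.5, -4, 0], 66],
    [[0, 0, 0], [4.5, -4, 0], 66],
  ],
)

```text
t: 4.32
ee_pos: [486.9, 198.8, 182.6]
orientation: [2.184, 2.257, 0.003]
ft_force: [-0.6, -0.6, -0.0]
width: 65.9
```

```bash
python3 - <<'E'
from h import *
o=monitor.get_obs(); print(o['t'],o['ee_pos'],o['orientation'],o['ft_force'],o['width'])
c=cam('wrist'); im=save('wrist','wrist3.png')
cv2.imwrite('pics/crop3.png',cv2.resize(im[170:350,220:420,::-1],None,fx=4,fy=3.3,interpolation=cv2.INTER_CUBIC))
Rt=cv2.Rodrigues(o['orientation'])[0]
for s in (-1,1): print(px('wrist',o['ee_pos']+Rt@np.array([0,s*o['width']/2,0]),c))
for P in [(505.5,200,162),(463.2,199,162)]: print(px('wrist',P,c))
for q in ['rib','thumb_face','cover','rear_edge']:
    for d in place_of(q,'wrist')[:3]:
        P=w('wrist',d['point'],c); print(q,round(d['confidence'],2),P.round(1),px('wrist',P,c).round(0))
E
```

```text
4.3167 [486.93425225 198.77232945 182.62591961] [2.18409085 2.25708667 0.00270941] [-0.56737882 -0.5716313  -0.03807245] 65.86764010324673
[251.01676405 286.94824379]
[380.40024225 287.00806034]
[348.57524657 271.96787024]
[273.96372049 271.33035344]
rib 0.92 [312.7 179.1  17.3] [139. 236.]
rib 0.57 [508.  196.2 152.5] [351. 273.]
thumb_face 0.62 [255.  380.   17.4] [48.  2.]
thumb_face 0.6 [277.2 182.2  22.8] [ 99. 233.]
thumb_face 0.59 [462.9 193.9 153.1] [275. 274.]
cover 0.92 [536.  196.9 132.6] [391. 262.]
cover 0.85 [325.1 173.2  10.3] [156. 240.]
cover 0.82 [230.5 335.7   7.9] [36. 62.]
rear_edge 0.98 [375.  171.   13.3] [204. 245.]
rear_edge 0.87 [604.9 195.9 136.2] [498. 269.]
rear_edge 0.73 [195.2 296.9   8.3] [  5. 106.]
```

View pics/crop3.png

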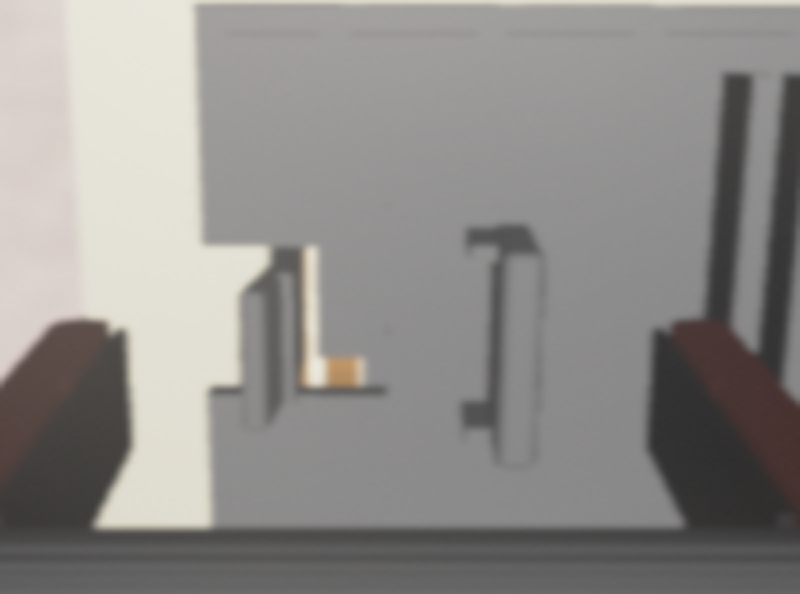

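```bash
python3 - <<'E'
from h import *
o=monitor.get_obs(); print(o['t'],o['ee_pos'],o['width'])
c=cam('wrist'); im=save('wrist','wrist4.png')
f=lambda x,y:(220+x/4,170+y/3.3)
for n,p,z in [('rib out',(542,252),162),('rib out',(537,465),162),('rib in',(502,252),162),('rib in',(496,465),162),('thumb out',(241,295),162),('thumb out',(245,428),162),('corner',(195,4),140),('notch',(204,244),140),('notch2',(210,392),140)]:
    print(n,ray('wrist',f(*p),z,c).round(1))
E
```

```text
4.5667 [486.259425   198.72832098 181.6816136 ] 65.82592139604715
rib out [507.6 215.4 162. ]
rib out [509.3 176.5 162. ]
rib in [502.1 215.2 162. ]
rib in [503.3 176.3 162. ]
thumb out [466.1 206.5 162. ]
thumb out [466.8 182.1 162. ]
corner [456.7 253.4 140. ]
notch [458.  209.1 140. ]
notch2 [459.  179.4 140. ]
```

>>> carry_out(
  targets=[
    [[0, 0, 0], [1, -2.7, -15], 60],
    [[0, 0, 0], [1, -2.7, -30], 60],
    [[0, 0, 0], [1, -2.7, -37], 58],
    [[0, 0, 0], [1, -2.7, -37], 56],
    [[0, 0, 0], [1, -2.7, -37], 54],
    [[0, 0, 0], [1, -2.7, -37], 54],
  ],
)

```text
t: 5.12
ee_pos: [487.6, 196.3, 145.1]
orientation: [2.184, 2.258, 0.001]
ft_force: [0.3, -0.1, 0.3]
width: 53.8
```

```bash
python3 - <<'E'
from h import *
o=monitor.get_obs(); print(o['t'],o['ee_pos'],o['orientation'],o['ft_force'],o['width'])
im=save('wrist','wrist5.png')
cv2.imwrite('pics/crop5.png',cv2.resize(im[170:350,220:420,::-1],None,fx=4,fy=3.3,interpolation=cv2.INTER_CUBIC))
o=monitor.get_obs(); print(o['t'],o['ee_pos'],o['ft_force'],o['width'])
E
```

```text
5.1167 [487.60503177 196.26599995 145.06766552] [2.18383661e+00 2.25805938e+00 9.69641699e-04] [ 0.25285468 -0.10253935  0.28178269] 53.812537266767215
5.1667 [487.72367055 196.29746941 145.22589406] [-0.88652272 -0.38592474  0.31283535] 53.79841356446772
```

View pics/crop5.png

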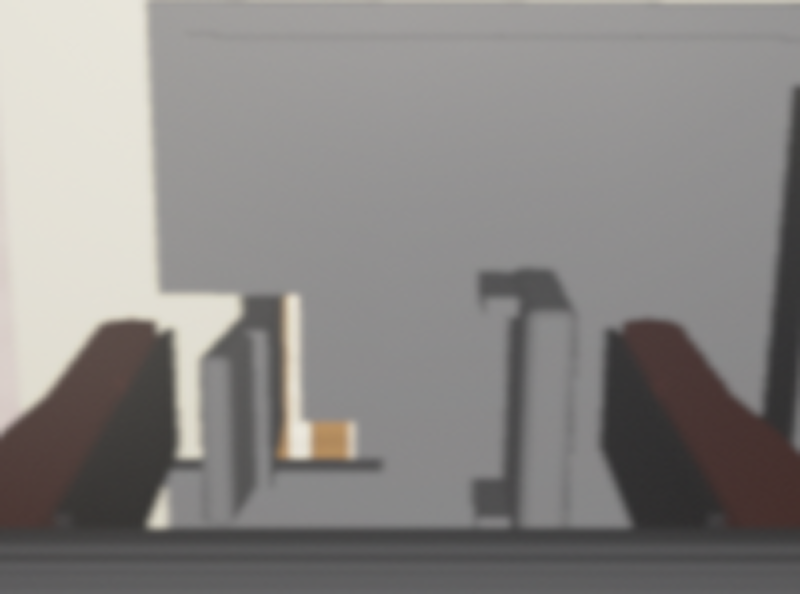

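Both gaps are about 6 mm: thumb outer face at crop x≈203, rib outer face at x≈573, fingers at 176 and 603. I'll close to just before contact.

>>> carry_out(
  targets=[
    [[0, 0, 0], [0.5, 0, -2], 50],
    [[0, 0, 0], [0.5, 0, -2], 47],
    [[0, 0, 0], [0.5, 0, -2], 45],
    [[0, 0, 0], [0.5, 0, -2], 44],
    [[0, 0, 0], [0.5, 0, -2], 44],
  ],
)

```text
t: 5.58
ee_pos: [487.6, 196.1, 142.6]
orientation: [-2.184, -2.258, 0.0]
ft_force: [-0.1, 0.7, 0.9]
width: 44.2
```

```bash
python3 - <<'E'
from h import *
o=monitor.get_obs(); print(o['t'],o['ee_pos'],o['ft_force'],o['moment'],o['width'])
im=save('wrist','wrist6.png')
cv2.imwrite('pics/crop6.png',cv2.resize(im[170:350,220:420,::-1],None,fx=4,fy=3.3,interpolation=cv2.INTER_CUBIC))
for i in range(3):
  vision.get_image('side');o=monitor.get_obs(); print(o['t'],o['ee_pos'],o['ft_force'],o['width'])
E
```

```text
5.5833 [487.55756015 196.0612632  142.63665481] [-0.10347673  0.7115154   0.87084575] [0.0025683  0.25393418 0.00289799] 44.17170683569069
5.6833 [487.56444326 196.08977397 142.59510885] [-0.75692432  0.4753637   0.67082794] 43.98780448967962
5.7333 [487.55105095 196.04580888 142.55787511] [-1.23014313  0.43665293  1.37455559] 44.289306619687736
5.7833 [487.54185776 196.04470413 142.53865075] [-2.59281112  0.30984396  1.60005776] 43.84418871058632
```

View pics/crop6.png

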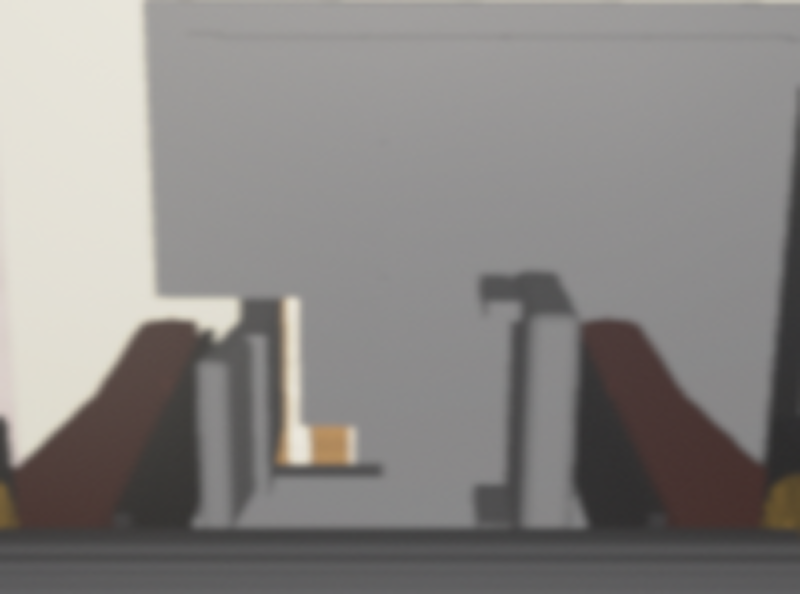

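>>> carry_out(
  targets=[
    [[0, 0, 0], [0.2, 0, 0], 43.5],
    [[0, 0, 0], [0.5, 0, 0], 43],
    [[0, 0, 0], [0.7, 0, 0], 42.5],
    [[0, 0, 0], [1, 0, 0], 42],
    [[0, 0, 0], [1, 0, 0], 42],
  ],
)

```text
t: 6.2
ee_pos: [488.7, 196.0, 142.5]
orientation: [-2.184, -2.258, 0.0]
ft_force: [-0.9, 0.2, 1.3]
width: 41.9
```

>>> carry_out(
  targets=[
    [[0, 0, 0], [0.2, 0, 0], 41.5],
    [[0, 0, 0], [0.5, 0, 0], 41],
    [[0, 0, 0], [0.7, 0, 0], 40.5],
    [[0, 0, 0], [1, 0, 0], 40],
    [[0, 0, 0], [1, 0, 0], 40],
  ],
)

```text
t: 6.62
ee_pos: [489.6, 196.0, 142.5]
orientation: [-2.184, -2.258, 0.0]
ft_force: [-2.3, -0.5, 2.3]
width: 40.2
```

```bash
python3 - <<'E'
from h import *
o=monitor.get_obs(); print(o['t'],o['ee_pos'],o['ft_force'],o['moment'],o['width'])
im=save('wrist','wrist7.png')
cv2.imwrite('pics/crop7.png',cv2.resize(im[170:350,220:420,::-1],None,fx=4,fy=3.3,interpolation=cv2.INTER_CUBIC))
for i in range(3):
  vision.get_image('side');o=monitor.get_obs(); print(o['t'],o['ee_pos'],o['ft_force'],o['width'])
E
```

```text
6.6167 [489.63743758 196.03894322 142.53235726] [-2.32517095 -0.45339912  2.28078904] [-0.13927284  0.62477622 -0.04046379] 40.21823627541969
6.7167 [489.6626408  196.05193138 142.54599684] [-1.56490736  0.52766081  2.45870452] 40.131219788910464
6.7667 [489.67206825 196.07547278 142.54869541] [-1.49670533 -0.61626491  2.41996169] 39.95743597010036
6.8167 [489.66282267 196.05512555 142.52763203] [-2.34478278 -0.1311736   2.63120765] 40.25917410408176
```

View pics/crop7.png

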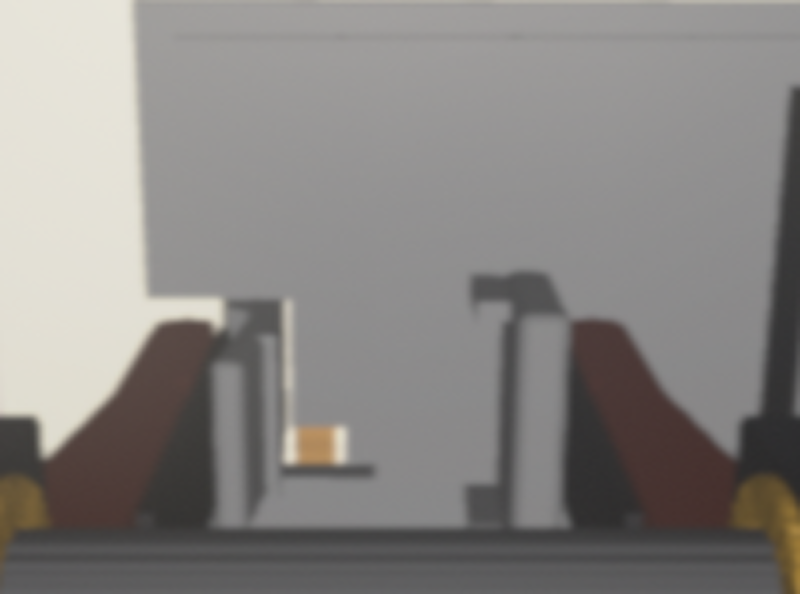

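>>> carry_out(
  targets=[
    [[0, 0, 0], [0.2, 0, 0], 39.5],
    [[0, 0, 0], [0.5, 0, 0], 39],
    [[0, 0, 0], [0.7, 0, 0], 38.5],
    [[0, 0, 0], [1, 0, 0], 38],
    [[0, 0, 0], [1.2, 0, 0], 37.5],
    [[0, 0, 0], [1.5, 0, 0], 37],
    [[0, 0, 0], [1.5, 0, 0], 37],
  ],
)

```text
t: 7.4
ee_pos: [491.1, 196.1, 142.6]
orientation: [-2.184, -2.258, 0.0]
ft_force: [-4.6, 1.2, 4.2]
width: 37.5
```

```bash
python3 - <<'E'
from h import *
for i in range(3):
  o=monitor.get_obs(); print(o['t'],o['ee_pos'],o['ft_force'],o['width']);vision.get_image('side')
E
```

```text
7.4 [491.12526804 196.08423781 142.55491838] [-4.61882889  1.24071238  4.21334822] 37.49469807582224
7.45 [491.15057019 196.1031023  142.57640446] [-3.17421719  0.89848014  5.12058448] 37.20935076836597
7.5 [491.14798797 196.11152802 142.56524149] [-3.67846589 -0.40980377  4.03480871] 36.874913325139
```

>>> carry_out(
  targets=[
    [[0, 0, 0], [-0.2, 0, 0.4], 37],
    [[0, 0, 0], [0, 0, 0.6], 36.5],
    [[0, 0, 0], [0.3, 0, 0.8], 36],
    [[0, 0, 0], [0.5, 0, 1], 35.5],
    [[0, 0, 0], [0.7, 0, 1], 35],
    [[0, 0, 0], [0.7, 0, 1], 35],
  ],
)

```text
t: 8.05
ee_pos: [492.1, 196.0, 143.5]
orientation: [2.184, 2.258, 0.0]
ft_force: [-0.9, -0.8, -1.4]
width: 35.2
```

```bash
python3 - <<'E'
from h import *
for i in range(3):
  o=monitor.get_obs(); print(o['t'],o['ee_pos'],o['ft_force'],o['width'])
  im=vision.get_image('wrist')
cv2.imwrite('pics/crop8.png',cv2.resize(im[170:350,220:420,::-1],None,fx=4,fy=3.3,interpolation=cv2.INTER_CUBIC))
E
```

```text
8.05 [492.08414839 196.01803965 143.45715649] [-0.89344639 -0.80282884 -1.35177389] 35.24611753727685
8.1 [492.09420601 196.02967995 143.48435931] [-0.48362046 -0.7616454  -2.51080033] 35.249690832828335
8.15 [492.06647015 196.02739234 143.49100608] [-1.18222027 -0.5603119  -0.96531804] 35.43348303229636
```

View pics/crop8.png

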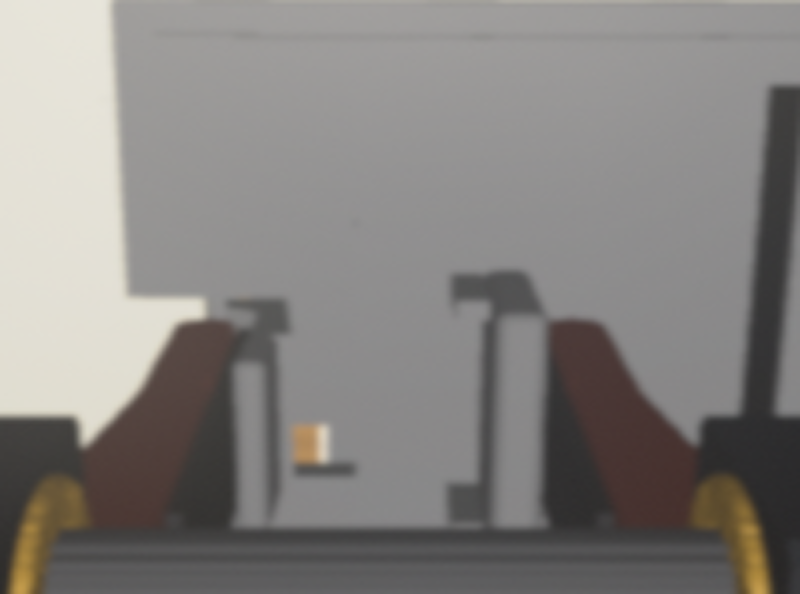

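>>> carry_out(
  targets=[
    [[0, 0, 0], [0.2, 0, 0], 34.6],
    [[0, 0, 0], [0.4, 0, 0], 34.2],
    [[0, 0, 0], [0.6, 0, 0], 33.8],
    [[0, 0, 0], [0.8, 0, 0], 33.4],
    [[0, 0, 0], [0.8, 0, 0], 33.4],
    [[0, 0, 0], [0.8, 0, 0], 33.4],
  ],
)

```text
t: 8.7
ee_pos: [492.9, 196.1, 143.6]
orientation: [2.184, 2.258, 0.0]
ft_force: [-0.6, -0.7, -0.8]
width: 33.4
```

```bash
python3 - <<'E'
from h import *
for i in range(3):
  o=monitor.get_obs(); print(o['t'],o['ee_pos'],o['ft_force'],o['width'])
  im=vision.get_image('wrist')
cv2.imwrite('pics/crop9.png',cv2.resize(im[170:350,220:420,::-1],None,fx=4,fy=3.3,interpolation=cv2.INTER_CUBIC))
E
```

```text
8.7 [492.85558293 196.11314054 143.6247696 ] [-0.58185052 -0.70952614 -0.77620886] 33.41966297902371
8.75 [492.81969578 196.11321975 143.59894171] [-0.13351613  0.36074195 -1.02424292] 33.72117031960611
8.8 [492.86132766 196.11081942 143.60866438] [-0.67624654 -0.43624844 -0.38016007] 33.715344181662466
```

View pics/crop9.png

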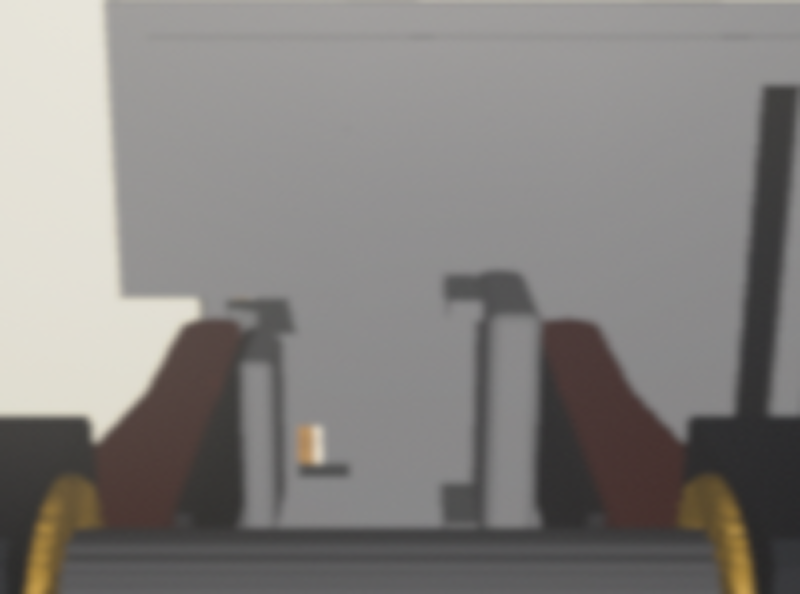

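Balanced, with the tab at about 0.13 rad by the opening. I'll start the swing about the far edge cautiously and check forces.

>>> carry_out(
  targets=[
    [[0, 0, 0], [0, 0, 0], 33.2],
    [[0, 0, 0], [0.1, 0, 0], 33.2],
    [[-0.01, 0.4, 0], [0.1, 0, 0.8], 33.2],
    [[-0.02, 0.7, 0], [0.15, 0, 1.4], 33.2],
    [[-0.02, 0.7, 0], [0.15, 0, 1.4], 33.2],
  ],
)

```text
t: 9.27
ee_pos: [493.1, 196.2, 145.1]
orientation: [-2.178, -2.252, 0.014]
ft_force: [0.4, 0.1, -1.3]
width: 33.0
```

```bash
python3 - <<'E'
from h import *
for i in range(3):
  o=monitor.get_obs(); print(o['t'],o['ee_pos'],o['orientation'],o['ft_force'],o['moment'],o['width'])
  im=vision.get_image('side')
E
```

```text
9.2667 [493.06342939 196.15588524 145.0843042 ] [-2.17801562 -2.25160102  0.01392887] [ 0.38258504  0.09388035 -1.32365295] [-0.06470305  0.1600909   0.02484287] 33.01197344454705
9.3167 [493.03149494 196.07815025 144.99101804] [-2.17819239 -2.25184594  0.01370625] [ 0.10941479 -0.00753329 -0.29302128] [-0.05642601  0.10551962 -0.00795318] 33.23103091384339
9.3667 [493.03647409 196.07416908 144.95001738] [-2.17822259 -2.25202145  0.01349508] [-1.17533915 -0.4711675  -1.07773943] [-0.09662504  0.13423796  0.05411767] 33.17854470518359
```

>>> carry_out(
  targets=[
    [[-0.03, 0.8, 0], [0.15, 0, 1.5], 33.2],
    [[-0.05, 1.5, 0], [0.3, 0, 2.9], 33.2],
    [[-0.08, 2.3, 0], [0.45, 0, 4.4], 33.2],
    [[-0.1, 3, 0], [0.65, 0, 5.8], 33.2],
    [[-0.13, 3.8, 0], [0.87, 0, 7.35], 33.2],
    [[-0.13, 3.8, 0], [0.87, 0, 7.35], 33.2],
  ],
)

```text
t: 9.92
ee_pos: [494.1, 196.1, 152.5]
orientation: [-2.145, -2.217, 0.088]
ft_force: [-0.7, -0.2, -1.5]
width: 33.7
```

```bash
python3 - <<'E'
from h import *
for i in range(3):
  o=monitor.get_obs(); print(o['t'],o['ee_pos'],o['ft_force'],o['moment'],o['width'])
  im=vision.get_image('side')
print(cv2.Rodrigues(o['orientation'])[0].round(3))
cv2.imwrite('pics/crop10.png',cv2.resize(im[100:250,200:400,::-1],None,fx=4,fy=4,interpolation=cv2.INTER_CUBIC))
im=vision.get_image('wrist')
cv2.imwrite('pics/crop11.png',im[:,:,::-1])
E
```

```text
9.9167 [494.1025484  196.14272338 152.53659246] [-0.73835142 -0.2338203  -1.50957537] [-0.02112835  0.22066138  0.00518836] 33.67815097667086
9.9667 [493.99361547 196.06440411 152.31833491] [-0.23600735  0.07308765 -1.42838897] [-0.03380276  0.07627999 -0.03721108] 33.44186954405124
10.0167 [493.93922069 196.05258152 152.2432274 ] [-0.33387292 -0.3362429  -1.5867916 ] [-0.1202912   0.03599613 -0.02015932] 33.29889468514746
[[-0.033  0.996 -0.078]
 [ 0.999  0.033 -0.003]
 [ 0.    -0.078 -0.997]]
```

View pics/crop10.png

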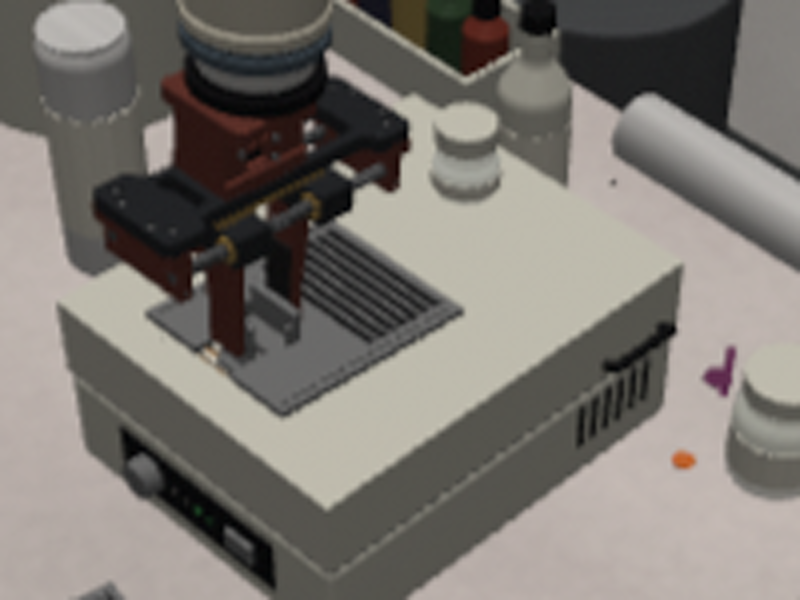

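View pics/crop11.png

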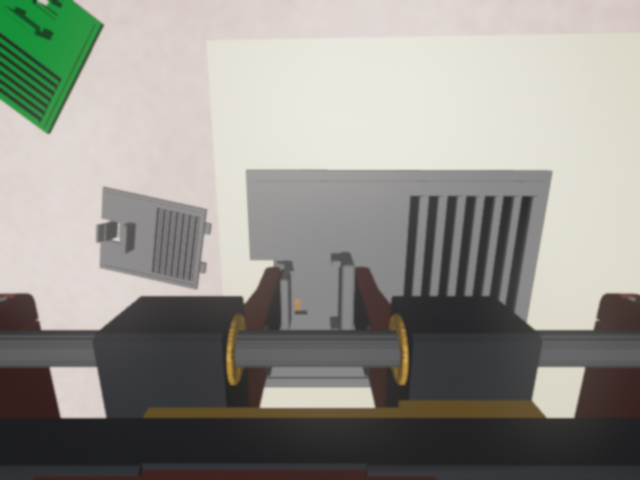

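>>> carry_out(
  targets=[
    [[-0.03, 0.8, 0], [0.25, 0, 1.5], 33.2],
    [[-0.05, 1.5, 0], [0.5, 0, 2.9], 33.2],
    [[-0.08, 2.3, 0], [0.75, 0, 4.4], 33.2],
    [[-0.1, 3, 0], [1, 0, 5.8], 33.2],
    [[-0.1, 3, 0], [1, 0, 6.1], 33.2],
  ],
)

```text
t: 10.53
ee_pos: [495.2, 196.2, 158.6]
orientation: [-2.118, -2.189, 0.144]
ft_force: [-0.7, 1.0, -1.4]
width: 33.4
```

```bash
python3 - <<'E'
from h import *
for i in range(3):
  o=monitor.get_obs(); print(o['t'],o['ee_pos'],o['ft_force'],o['moment'],o['width'])
  im=vision.get_image('side')
cv2.imwrite('pics/crop12.png',cv2.resize(im[100:250,200:400,::-1],None,fx=4,fy=4,interpolation=cv2.INTER_CUBIC))
E
```

```text
10.5333 [495.20030437 196.15396105 158.59145176] [-0.65485223  1.01376882 -1.36101155] [-0.07576713  0.09198752  0.02515557] 33.39087082476517
10.5833 [495.08694636 196.07758758 158.44134731] [-0.02477768 -0.13843809 -1.38739507] [-0.0800931   0.01284839  0.02095187] 33.22700057087139
10.6333 [494.95440191 196.03638794 158.37367568] [-0.3667706   0.41774996 -1.44719008] [-0.04881708  0.02447894  0.00152947] 33.55898080740577
```

View pics/crop12.png

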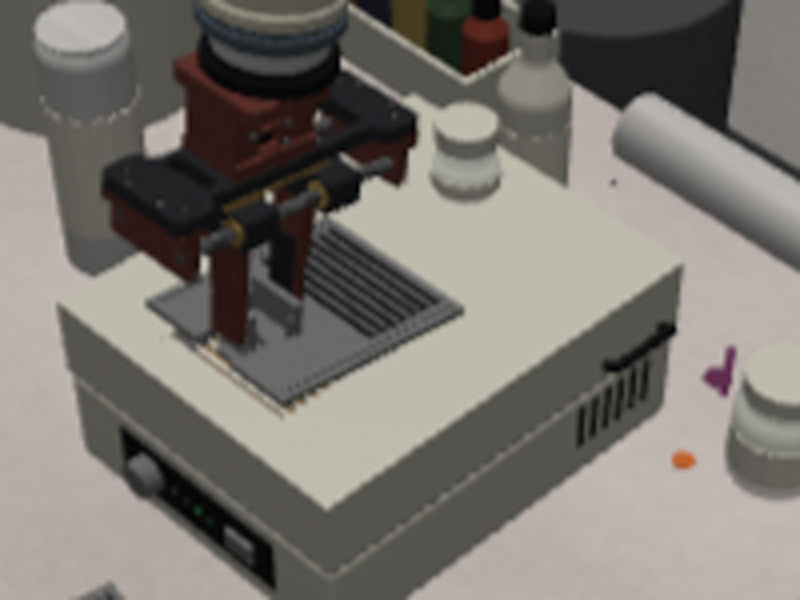

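>>> carry_out(
  targets=[
    [[0, 0, 0], [-2, 0, 0.3], 33.2],
    [[0, 0, 0], [-4, -0.1, 0.3], 33.2],
    [[0, 0, 0], [-6, -0.2, 0.3], 33.2],
    [[0, 0, 0], [-6, -0.2, 0.3], 33.2],
  ],
)

```text
t: 11.02
ee_pos: [488.1, 195.8, 158.7]
orientation: [-2.118, -2.19, 0.144]
ft_force: [-0.3, 0.2, -1.4]
width: 33.4
```

```bash
python3 - <<'E'
from h import *
for i in range(2):
  o=monitor.get_obs(); print(o['t'],o['ee_pos'],o['ft_force'],o['moment'],o['width'])
  im=vision.get_image('side')
E
```

```text
11.0167 [488.09727673 195.80138954 158.66299622] [-0.28184023  0.24712659 -1.40757463] [-0.12054098 -0.05832588  0.03830954] 33.35008881702657
11.0667 [488.36928848 195.87086332 158.71472108] [ 0.04531308 -0.1983777  -1.43223105] [-0.07604821 -0.01709675 -0.02449871] 33.53640687313634
```

No resistance. I'll keep drawing it out.

>>> carry_out(
  targets=[
    [[0, 0, 0], [-2, 0, 0], 33.2],
    [[0, 0, 0], [-4, -0.1, 0], 33.2],
    [[0, 0, 0], [-6, -0.2, 0], 33.2],
    [[0, 0, 0], [-8, -0.3, 0], 33.2],
    [[0, 0, 0], [-10, -0.3, 0], 33.2],
    [[0, 0, 0], [-12, -0.4, 0], 33.2],
    [[0, 0, 0], [-12, -0.4, 0], 33.2],
  ],
)

```text
t: 11.7
ee_pos: [476.2, 195.4, 158.7]
orientation: [-2.118, -2.19, 0.144]
ft_force: [0.0, 0.0, -1.4]
width: 33.4
```

```bash
python3 - <<'E'
from h import *
for i in range(2):
  o=monitor.get_obs(); print(o['t'],o['ee_pos'],o['ft_force'],o['moment'],o['width'])
  im=vision.get_image('side')
cv2.imwrite('pics/crop13.png',cv2.resize(im[100:250,200:400,::-1],None,fx=4,fy=4,interpolation=cv2.INTER_CUBIC))
E
```

```text
11.7 [476.24374042 195.41017276 158.66425069] [ 0.01512485  0.04505001 -1.40381305] [-0.09458048  0.04999393 -0.02893698] 33.4340772379975
11.75 [476.50457051 195.46327287 158.69317729] [ 0.14696352  0.04529841 -1.25154277] [-0.16196465 -0.0289588   0.04056296] 33.47386065091008
```

View pics/crop13.png

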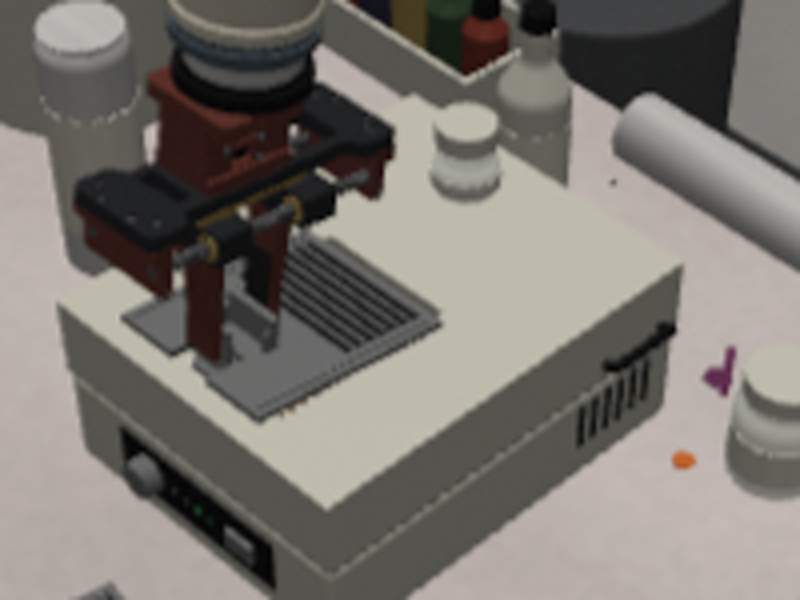

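>>> carry_out(
  targets=[
    [[0, 0, 0], [0, 0, 2], 33.2],
    [[0, 0, 0], [0, 0, 5], 33.2],
    [[0, 0, 0], [0, 0, 10], 33.2],
    [[0, 0, 0], [0, 0, 18], 33.2],
    [[0, 0, 0], [0, 0, 28], 33.2],
    [[0, -2, 0], [0, 0, 40], 33.2],
    [[0.1, -4, 0], [0, 0, 52], 33.2],
    [[0.2, -6, 0], [0, 0, 62], 33.2],
    [[0.25, -7.5, 0], [0, 0, 70], 33.2],
    [[0.25, -7.5, 0], [0, 0, 70], 33.2],
  ],
)

```text
t: 12.63
ee_pos: [477.0, 195.8, 231.1]
orientation: [2.182, 2.257, 0.006]
ft_force: [1.0, 0.1, -1.5]
width: 33.2
```

```bash
python3 - <<'E'
from h import *
o=monitor.get_obs(); print(o['t'],o['ee_pos'],o['orientation'],o['ft_force'],o['moment'],o['width'])
im=save('side','side2.png')
cs=cam('side')
for n in ['scene','side']:
    c=cam(n); save(n,n+'3.png')
    for q in ['tray_in','palette_knife']:
        for d in place_of(q,n)[:2]: print(n,q,round(d['confidence'],2),w(n,d['point']).round(1))
im=cv2.imread('pics/scene3.png'); cv2.imwrite('pics/trayscene.png',cv2.resize(im[220:330,170:300],None,fx=5.5,fy=5.4,interpolation=cv2.INTER_CUBIC))
im=cv2.imread('pics/side3.png'); cv2.imwrite('pics/trayside.png',cv2.resize(im[235:385,320:490],None,fx=4.5,fy=4,interpolation=cv2.INTER_CUBIC))
E
```

```text
12.6333 [477.03208052 195.78365945 231.08760469] [2.18223348 2.25704782 0.00580697] [ 1.0157926   0.07946114 -1.54772143] [-0.07893028  0.06468888  0.01032697] 33.24166623591613
scene tray_in 0.66 [583.5 197.2   0.7]
scene tray_in 0.57 [ 547.9 -213.4    6.4]
scene palette_knife 0.56 [ 659.5 -205.     3. ]
side tray_in 0.65 [587.6 195.3   1.2]
side tray_in 0.57 [ 551.7 -212.1    2.8]
side palette_knife 0.56 [ 6.540e+02 -1.999e+02  6.000e-01]
```

View pics/side2.png

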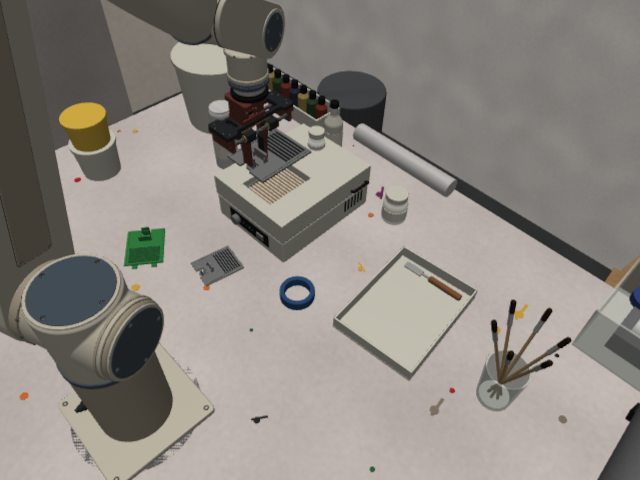

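View pics/trayscene.png

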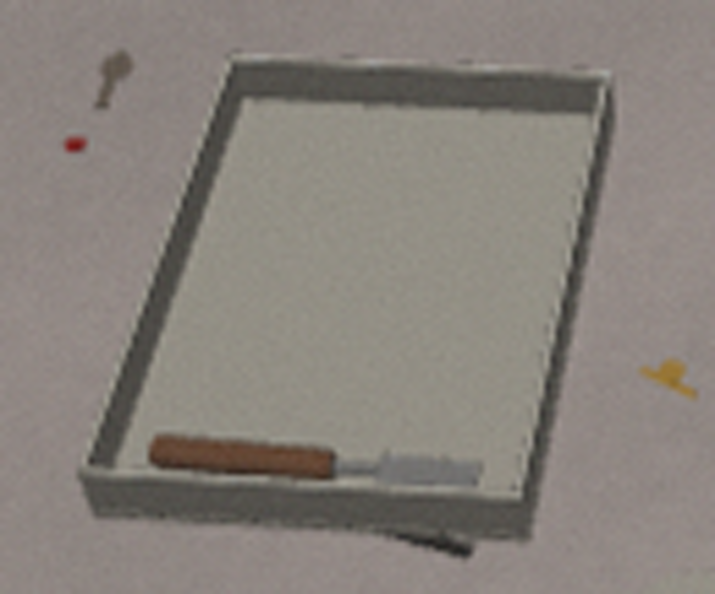

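View pics/trayside.png

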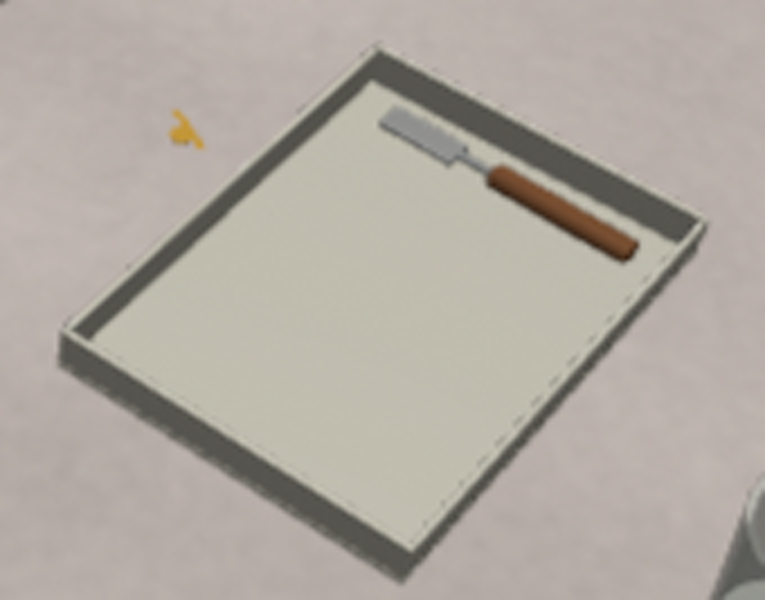

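```bash
python3 - <<'E'
from h import *
from scipy.optimize import least_squares
A=cam('scene');B=cam('side')
# order: near-left(-x,+y), near-right(-x,-y), far-right, far-left
sc=[(612,72),(233,57),(83,473),(530,497)]
si=[(63,328),(412,556),(707,225),(378,45)]
S=[(170+x/5.5,220+y/5.4) for x,y in sc]; T=[(320+x/4.5,235+y/4) for x,y in si]
ob=np.array([[-135,100,0],[-135,-100,0],[135,-100,0],[135,100,0]],float)
def P(v):
    a=v[3]; R=np.array([[np.cos(a),-np.sin(a),0],[np.sin(a),np.cos(a),0],[0,0,1]]); return ob@R.T+v[:3]
for wS,wT in [(1,1),(1,0),(0,1)]:
  f=lambda v:np.r_[np.ravel([wS*(px('',p,A)-u) for p,u in zip(P(v),S)]),np.ravel([wT*(px('',p,B)-u) for p,u in zip(P(v),T)])]
  r=least_squares(f,[550,-211,35,0.0]);print(r.x.round(3),r.fun.round(1))
# knife ends in side, z~8
for n,c,off,sc_,pts in [('scene',A,(170,220),(5.5,5.4),[(155,452),(483,472)]),('side',B,(320,235),(4.5,4),[(383,115),(632,248)])]:
  for p in pts: print(n,ray('',(off[0]+p[0]/sc_[0],off[1]+p[1]/sc_[1]),12,c).round(1))
# current cover at wrist
E
```

```text
[ 5.50569e+02 -2.10906e+02  3.07130e+01  1.08000e-01] [-0.3  0.5 -0.9 -0.2 -1.3  0.3 -1.7  0.7 -1.7  1.1 -0.9 -0.5 -0.1 -1.3
 -1.1 -0.2]
[ 5.46891e+02 -2.09708e+02  2.79710e+01  1.15000e-01] [ 0.2  0.1 -0.3 -0.2  0.3  0.1 -0.2  0.  -0.   0.  -0.   0.  -0.  -0.
 -0.   0. ]
[ 5.55897e+02 -2.10459e+02  2.39120e+01  1.01000e-01] [-0.   0.  -0.   0.  -0.   0.  -0.   0.  -0.3  0.9 -0.4 -0.7  0.6 -0.5
  0.3  0.4]
scene [ 665.  -274.7   12. ]
scene [ 649.2 -123.8   12. ]
side [ 649.3 -128.    12. ]
side [ 666.3 -276.6   12. ]
```

The cover is free and held level, with a clear gap to the cleaner. The tray is at about (550.5,-211), yaw 6°, with the knife's near edge about 98 mm beyond its middle. I'm carrying the cover over.

>>> carry_out(
  targets=[
    [[0, 0, 0.2], [0, -8, 0], 33.2],
    [[0, 0, 0.4], [1, -24, 0], 33.2],
    [[0, 0, 0.7], [2, -48, 0], 33.2],
    [[0, 0, 1], [3, -76, 0], 33.2],
    [[0, 0, 1.3], [4, -106, 0], 33.2],
    [[0, 0, 1.6], [5, -136, 0], 33.2],
    [[0, 0, 1.9], [6, -166, 0], 33.2],
    [[0, 0, 2.2], [7, -196, 0], 33.2],
    [[0, 0, 2.5], [8, -226, 0], 33.2],
    [[0, 0, 2.8], [9, -256, 0], 33.2],
  ],
)

```text
t: 13.82
ee_pos: [485.3, -62.5, 228.5]
orientation: [-2.128, -2.311, 0.001]
ft_force: [-0.3, 0.6, -0.4]
width: 33.6
```

>>> carry_out(
  targets=[
    [[0, 0, 0.3], [1, -30, -5], 33.2],
    [[0, 0, 0.6], [2, -60, -12], 33.2],
    [[0, 0, 0.9], [3, -90, -22], 33.2],
    [[0, 0, 1.1], [4, -115, -34], 33.2],
    [[0, 0, 1.2], [5, -135, -48], 33.2],
    [[0, 0, 1.3], [6, -150, -64], 33.2],
    [[0, 0, 1.3], [6, -157, -80], 33.2],
    [[0, 0, 1.3], [6, -157, -92], 33.2],
    [[0, 0, 1.3], [6, -157, -100], 33.2],
    [[0, 0, 1.3], [6, -157, -100], 33.2],
  ],
)

```text
t: 14.65
ee_pos: [490.3, -217.4, 126.8]
orientation: [-2.1, -2.332, 0.002]
ft_force: [0.1, 0.3, -0.7]
width: 33.8
```

```bash
python3 - <<'E'
from h import *
for i in range(3):
  o=monitor.get_obs(); print(o['t'],o['ee_pos'],o['orientation'],o['ft_force'],o['width'])
  im=vision.get_image('side')
cv2.imwrite('pics/side4.png',im[:,:,::-1])
save('scene','scene4.png');c=cam('wrist');save('wrist','wrist12.png')
E
```

```text
14.65 [ 490.26375929 -217.39337111  126.78807795] [-2.09998626e+00 -2.33169523e+00  1.74963098e-03] [ 0.13735972  0.2820691  -0.69619504] 33.79087623121907
14.7 [ 490.95050312 -217.40562963  127.84680949] [-2.10042848e+00 -2.33320559e+00  1.07563845e-03] [ 0.03109375  0.08734325 -0.52626112] 33.55451902609742
14.75 [ 491.61609301 -217.48393909  128.65779108] [-2.10115863e+00 -2.33474012e+00  2.94643534e-04] [-1.10999703 -0.15036506 -1.55778687] 33.31130395506491
```

View pics/side4.png

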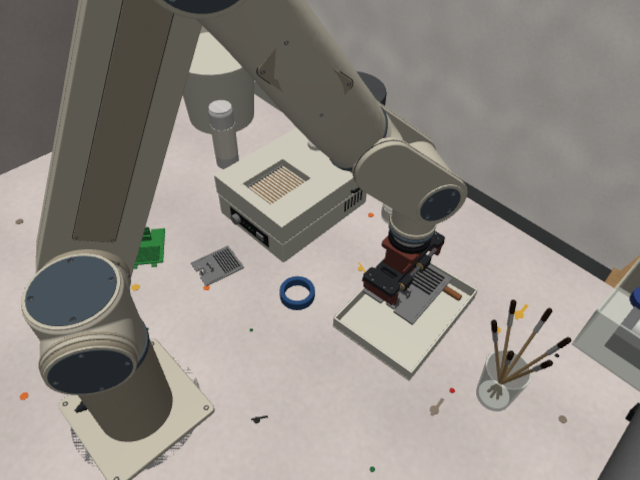

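View pics/wrist12.png

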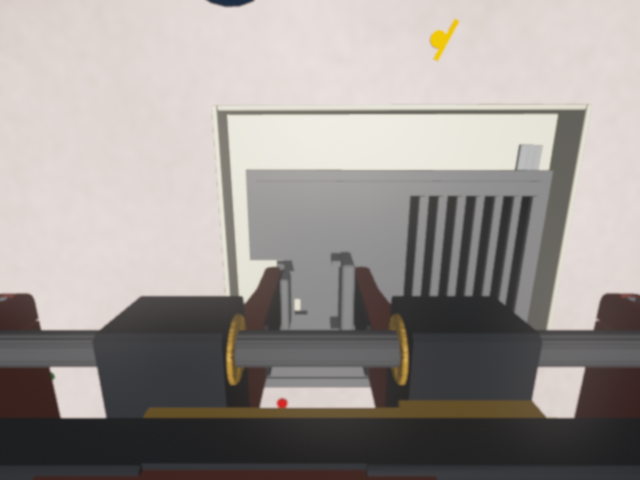

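```bash
python3 - <<'E'
from h import *
o=monitor.get_obs(); print(o['ee_pos'])
c=cam('wrist')
for z in (30,34):
  a=ray('',(217,107),z,c);b=ray('',(587,105),z,c);print(a.round(1),b.round(1),np.linalg.norm(b-a),np.arctan2(b[1]-a[1],b[0]-a[0]))
print('knife tip', ray('',(517,158),5,c), ray('',(541,158),5,c))
R=lambda a:np.array([[np.cos(a),-np.sin(a)],[np.sin(a),np.cos(a)]])
print((np.array([550.5,-211])+R(.105)@np.array([-135,100])).round(1),(np.array([550.5,-211])+R(.105)@np.array([135,100])).round(1))
E
```

```text
[ 492.32399213 -217.51863527  129.54431742]
[ 411.  -127.8   30. ] [675.9 -98.4  30. ] 266.517589410044 0.11085752791469569
[ 412.2 -128.2   34. ] [673.  -99.2  34. ] 262.44329216338144 0.11085752791469566
knife tip [ 649.29720726 -139.03054656    5.        ] [ 668.83429825 -136.9573399     5.        ]
[ 405.8 -125.7] [674.3 -97.4]
```

>>> carry_out(
  targets=[
    [[0, 0, 0], [0, 0, -8], 33.2],
    [[0, 0, 0], [0, 0, -22], 33.2],
    [[0, 0, 0], [0, 0, -38], 33.2],
    [[0, 0, 0], [0, 0, -54], 33.2],
    [[0, 0, 0], [0, 0, -70], 33.2],
    [[0, 0, 0], [0, 0, -82], 33.2],
    [[0, 0, 0], [0, 0, -91], 33.2],
    [[0, 0, 0], [0, 0, -96], 33.2],
    [[0, 0, 0], [0, 0, -96], 33.2],
    [[0, 0, 0], [0, 0, -96], 33.2],
  ],
)

```text
t: 15.73
ee_pos: [492.0, -217.6, 32.8]
orientation: [2.102, 2.335, 0.0]
ft_force: [0.3, 0.5, -2.1]
width: 33.7
```

```bash
python3 - <<'E'
from h import *
for i in range(3):
  o=monitor.get_obs(); print(o['t'],o['ee_pos'],o['orientation'],o['ft_force'],o['width'])
  im=vision.get_image('side')
cv2.imwrite('pics/crop14.png',cv2.resize(im[230:390,310:490,::-1],None,fx=4,fy=3.7,interpolation=cv2.INTER_CUBIC))
E
```

```text
15.7333 [ 491.96620682 -217.56943017   32.81315302] [2.10164897e+00 2.33489585e+00 5.81015087e-05] [ 0.33572165  0.47511562 -2.06069129] 33.66516503678586
15.7833 [ 492.1856133  -217.7076554    33.16585099] [2.10121566e+00 2.33437321e+00 3.79972821e-04] [ 0.40228191  0.10197196 -0.72578034] 33.65922445628658
15.8333 [ 492.29468103 -217.78268365   33.33023506] [2.10101789e+00 2.33404718e+00 5.63687720e-04] [-0.07601022 -0.01970121 -0.97000305] 33.378022562118275
```

View pics/crop14.png

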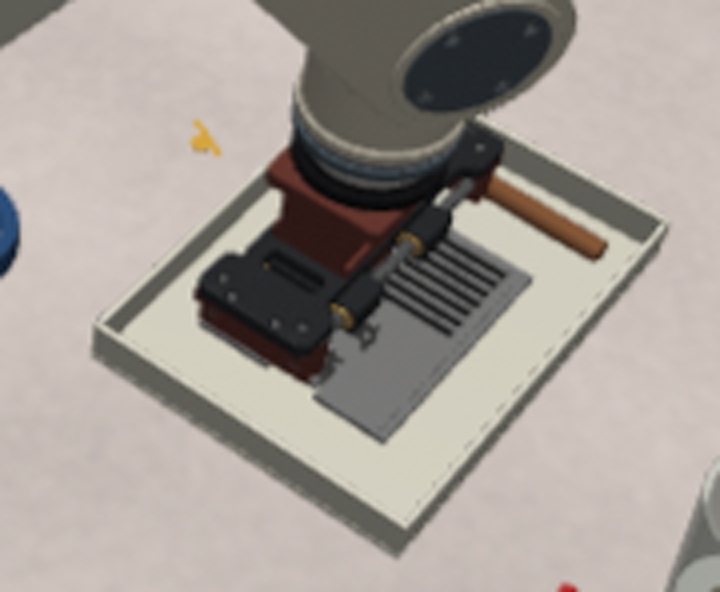

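>>> carry_out(
  targets=[
    [[0, 0, 0], [0, 0, -1.5], 33.2],
    [[0, 0, 0], [0, 0, -3], 33.2],
    [[0, 0, 0], [0, 0, -4.5], 33.2],
    [[0, 0, 0], [0, 0, -6], 33.2],
    [[0, 0, 0], [0, 0, -7.5], 33.2],
    [[0, 0, 0], [0, 0, -8.5], 33.2],
    [[0, 0, 0], [0, 0, -8.5], 33.2],
  ],
)

```text
t: 16.47
ee_pos: [491.6, -217.4, 23.9]
orientation: [-2.102, -2.335, 0.0]
ft_force: [0.6, -0.7, -1.1]
width: 33.4
```

```bash
python3 - <<'E'
from h import *
for i in range(3):
  o=monitor.get_obs(); print(o['t'],o['ee_pos'],o['ft_force'],o['moment'],o['width'])
  im=vision.get_image('side')
E
```

```text
16.4667 [ 491.57468086 -217.44955008   23.89838396] [ 0.56531358 -0.6540019  -1.05465726] [-0.08054812  0.05542368 -0.00944035] 33.39013110984059
16.5167 [ 491.65205556 -217.47347839   24.01223069] [-0.29714001 -0.58136189 -0.64017717] [-0.06769679  0.08183265  0.07502837] 33.921266505958116
16.5667 [ 491.6832139  -217.48233704   24.06309631] [ 1.07628712 -0.1917333  -1.58262797] [-0.09064835  0.08541526  0.0479852 ] 33.61377010539151
```

>>> carry_out(
  targets=[
    [[0, 0, 0], [0, 0, -0.5], 33.2],
    [[0, 0, 0], [0, 0, -1], 33.2],
    [[0, 0, 0], [0, 0, -1.5], 33.2],
    [[0, 0, 0], [0, 0, -1.5], 33.2],
  ],
)

```text
t: 16.95
ee_pos: [491.7, -217.5, 22.7]
orientation: [2.102, 2.335, 0.0]
ft_force: [-1.0, 0.2, 1.2]
width: 33.7
```

```bash
python3 - <<'E'
from h import *
for i in range(3):
  o=monitor.get_obs(); print(o['t'],o['ee_pos'],o['ft_force'],o['moment'],o['width'])
  im=vision.get_image('side')
E
```

```text
16.95 [ 491.72008593 -217.53450778   22.73545933] [-0.95949261  0.19793003  1.15728702] [-0.04058814  0.04713275  0.00965293] 33.71402813539719
17.0 [ 491.74123764 -217.52374218   22.78436508] [-1.2400735   1.32829616  0.08478518] [-0.01266461  0.09575947  0.03537927] 33.72959028620428
17.05 [ 491.73175461 -217.54548301   22.77946879] [-1.20253361 -0.28691275  0.58069105] [-0.02378984  0.02616501  0.03669796] 33.20060275897093
```

>>> carry_out(
  targets=[
    [[0, 0, 0], [0, 0, -0.4], 33.2],
    [[0, 0, 0], [0, 0, -0.4], 33.2],
    [[0, 0, 0], [0, 0, -0.4], 33.2],
  ],
)

```text
t: 17.35
ee_pos: [491.7, -217.6, 22.6]
orientation: [2.102, 2.335, -0.0]
ft_force: [-2.5, 0.5, 6.2]
width: 33.6
```

```bash
python3 - <<'E'
from h import *
for i in range(4):
  o=monitor.get_obs(); print(o['t'],o['ee_pos'],o['ft_force'],o['moment'],o['width'])
  im=vision.get_image('wrist')
cv2.imwrite('pics/wrist15.png',im[:,:,::-1])
E
```

```text
17.35 [ 491.74040087 -217.58380637   22.55925067] [-2.52090212  0.49258126  6.18532515] [-0.0063045   0.38010839 -0.03313757] 33.60867603663713
17.4 [ 491.7774591  -217.59890116   22.59122561] [-2.43793448  0.43668918  5.8459011 ] [-0.0058183   0.33100257 -0.02545493] 33.26718940711942
17.45 [ 491.75249662 -217.62186019   22.57950561] [-2.63119969  0.64282486  6.12127983] [-0.05814074  0.35835093 -0.03824107] 33.63186088273662
17.5 [ 491.74664254 -217.59196166   22.57314835] [-2.10452228  0.34949515  5.32326073] [-0.02637022  0.29970126 -0.01897393] 33.296695873325426
```

View pics/wrist15.png

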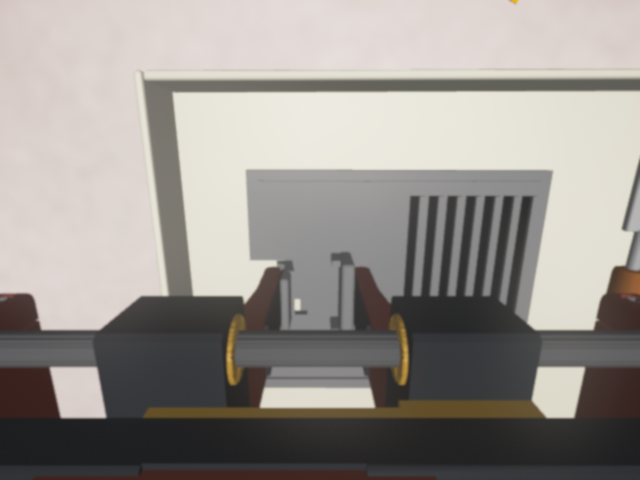

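>>> carry_out(
  targets=[
    [[0, 0, 0], [-0.5, -0.05, 0.2], 34.5],
    [[0, 0, 0], [-1.5, -0.15, 0.3], 36.5],
    [[0, 0, 0], [-2.5, -0.25, 0.3], 38.5],
    [[0, 0, 0], [-3.5, -0.35, 0.3], 40.5],
    [[0, 0, 0], [-4.5, -0.45, 0.3], 42.5],
    [[0, 0, 0], [-5, -0.5, 0.3], 46],
    [[0, 0, 0], [-5, -0.5, 0.3], 52],
    [[0, 0, 0], [-5, -0.5, 0.3], 58],
    [[0, 0, 0], [-5, -0.5, 0.3], 58],
    [[0, 0, 0], [-5, -0.5, 0.3], 58],
  ],
)

```text
t: 18.38
ee_pos: [486.7, -218.0, 22.5]
orientation: [-2.102, -2.335, 0.0]
ft_force: [0.5, 0.8, -0.2]
width: 57.9
```

```bash
python3 - <<'E'
from h import *
for i in range(2):
  o=monitor.get_obs(); print(o['t'],o['ee_pos'],o['ft_force'],o['moment'],o['width'])
  im=vision.get_image('wrist')
cv2.imwrite('pics/wrist16.png',im[:,:,::-1])
E
```

```text
18.3833 [ 486.71855355 -218.00030065   22.53676077] [ 0.47032035  0.80305729 -0.16675209] [-0.05531697  0.04095005 -0.00622436] 57.912540744049004
18.4333 [ 486.72814075 -217.98352838   22.53824826] [ 0.24363805 -0.48562138  0.11944136] [-0.07734296  0.04939806 -0.02520318] 58.39152489797795
```

View pics/wrist16.png

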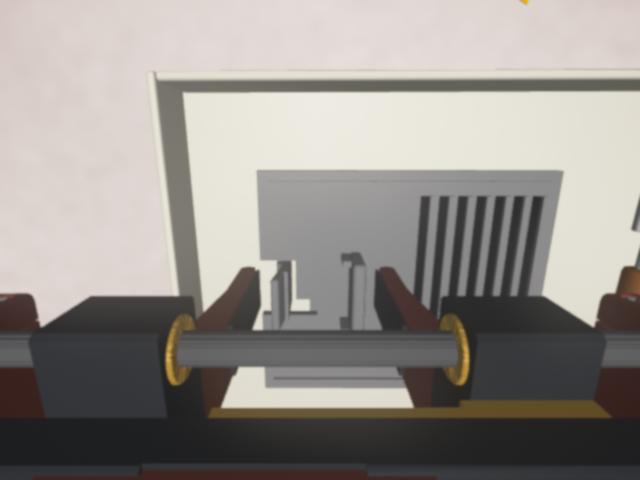

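The fingers are clear of thumb and rib on both sides (left finger inner edge at 258 against thumb 272; right finger 377 against rib 365). The tab has sprung back, so I'll rise straight up.

>>> carry_out(
  targets=[
    [[0, 0, 0], [0, 0, 5], 58],
    [[0, 0, 0], [0, 0, 15], 58],
    [[0, 0, 0], [0, 0, 30], 58],
    [[0, 0, 0], [0, 0, 55], 58],
    [[0, 0, 0], [0, 0, 85], 58],
    [[0, 0, 0], [0, 0, 120], 58],
    [[0, 0, 0], [0, 0, 150], 58],
    [[0, 0, 0], [0, 0, 160], 58],
    [[0, 0, 0], [0, 0, 160], 58],
    [[0, 0, 0], [0, 0, 160], 58],
  ],
)

```text
t: 19.32
ee_pos: [486.6, -218.0, 182.9]
orientation: [2.101, 2.334, 0.0]
ft_force: [1.2, 0.1, -0.7]
width: 57.9
```

```bash
python3 - <<'E'
from h import *
c=cam('wrist');im=save('wrist','wrist17.png')
im=save('side','side17.png')
o=monitor.get_obs(); print(o['t'],o['ee_pos'],o['ft_force'],o['width'])
for q in ['cover','thumb_face','rib','rear_edge','palette_knife']:
  for n in ['wrist','side']:
    for d in place_of(q,n)[:3]: print(n,q,round(d['confidence'],2),w(n,d['point'],c if n=='wrist' else None).round(1))
for q in ['small_jar','gesso_jar','tape_roll','spray_can','brush_pot']:
  for n in ['scene','side']:
    if q=='small_jar': vision.get_image(n)
    for d in place_of(q,n)[:1]: print(n,q,round(d['confidence'],2),w(n,d['point']).round(1))
E
```

```text
19.4167 [ 485.70882711 -217.52583372  181.13165646] [ 0.20128631 -0.49774397  0.25953981] 57.88518326421502
wrist cover 0.58 [ 537.3 -213.6   12.6]
side cover 0.88 [ 533.  -211.8   13.2]
side cover 0.57 [227.4 341.    7.9]
side cover 0.56 [323.8 172.2   5.6]
wrist thumb_face 0.73 [ 466.7 -219.9   29.9]
side thumb_face 0.63 [ 468.6 -218.4   30.2]
side thumb_face 0.37 [258.1 381.5  19. ]
wrist rib 0.65 [ 511.4 -217.6   30.5]
wrist rib 0.4 [ 657.4 -202.2    5.7]
side rib 0.88 [307.1 177.1  17.2]
side rib 0.7 [ 507.7 -217.8   29.4]
side rib 0.66 [693.4 227.2 133.5]
wrist rear_edge 0.97 [ 602.6 -208.1   17.3]
side rear_edge 0.93 [200.4 292.9   6.4]
side rear_edge 0.86 [374.6 168.4   8.6]
side rear_edge 0.83 [ 601.3 -210.4   14.7]
wrist palette_knife 0.78 [ 656.7 -202.6    4.9]
side palette_knife 0.91 [ 6.555e+02 -1.996e+02  6.000e-01]
scene small_jar 0.97 [691.9 231.  134. ]
side small_jar 0.73 [695.3 229.9 135.5]
scene gesso_jar 0.88 [757.1   4.6  -0. ]
side gesso_jar 0.73 [7.595e+02 2.100e+00 6.000e-01]
scene tape_roll 0.79 [ 4.031e+02 -1.270e+01  4.000e-01]
side tape_roll 0.64 [401.  -12.8   1.2]
scene spray_can 0.9 [574.3 462.5   3. ]
side spray_can 0.73 [574.  461.2  -0.8]
scene brush_pot 0.97 [ 528.8 -458.    -1.6]
side brush_pot 0.75 [ 521.4 -459.5   -1.7]
```

View pics/wrist17.png

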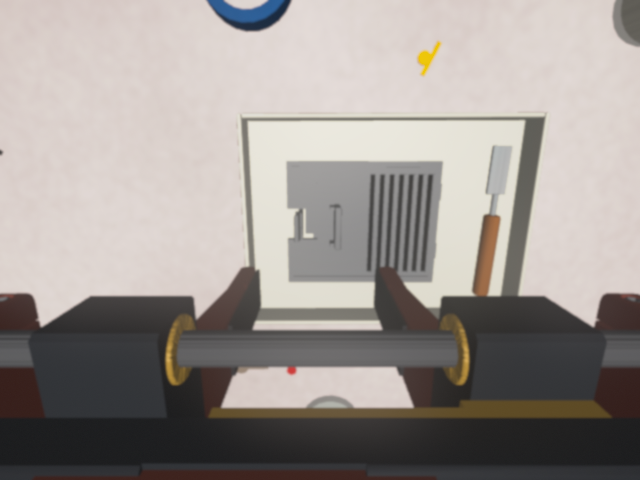

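View pics/side17.png

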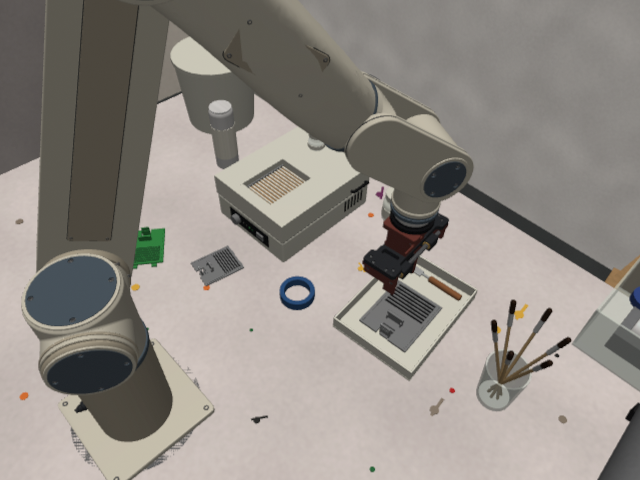

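The wrist view shows the cover lying flat, louvres up, in the tray (pixels 288–441, 162–282). The knife is clear beside it at (490,220), and the hand is free. I'm handing in.

```bash
python3 -c "
from h import *
print(order.close_job())"
```

```text
the job is handed in; nothing more can be done
None
```

The cover is off the air cleaner and lying flat in the tray, louvred side up, beside the palette knife and let go. I handed the job in at about 20 s; no verdict is reported.

**What I did:** I pinched the tab against the rib in small steps, with the hand following so the finger stayed on the rib. At a finger opening of 33.4 mm that is about 0.13 rad by my estimate. The sideways push I measured stayed under about 5 N. I swung the near edge up 0.13 rad, drew the cover back 18 mm and lifted it off. The tool force in every reading during this was about 1.4 N, which is roughly the cover's weight. I set it down with about 6 N of downward push and opened the fingers gradually.

**Last checks:**
- **Position:** the cover's origin is about 18 mm from the tray's middle, and there are roughly 30 mm between the cover and the knife.
- **Height:** the networks put the cover's origin at 12.6 and 13.2 mm above the bench. With the tray floor at about 3 mm, that is about 10 mm above the floor.
- **Other things:** all were found within a few millimetres of where they started. The largest difference was the brush pot, 9 mm between two different cameras, where only one had seen it at the start. I put that down to network error.
- **Tab:** it looks sprung back in the pictures, but I could not measure its angle directly.

**One disagreement:** my first fit of the cover, from a picture taken while the arm was still settling, was 3–4 mm off. I replaced it with a later view before closing on the tab.

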